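# Gauge two brass candle cups and set the bad one aside

### The arm

A 6-joint arm with a two-finger parallel gripper is mounted at the origin on the work surface. World frame = base frame: x ahead of the robot, y to its left, z up, the work surface at z = 0. Lengths are in mm, angles in rad, forces in N, time in s.
With the tool pointing down it reaches from about 275 to 750 mm from the base axis. Payload 10.2 kg.
Tool frame: the origin (TCP) lies midway between the tips of the shut fingers; the grasp point (between the pads) lies 19 mm behind it; y points along the fingers, x is the direction in which the jaws open and shut, and the axes are right-handed (so a half turn about y gives the same grasp; the last joint's range is limited). The gripper opens to 85 mm and grips with 20 to 120 N. Pads are 22 mm wide; open, the fingers measure 114 mm over their backs; the gripper's body (76 mm by 85 mm) begins 54 mm behind the grasp point. The pads swing forward as they close: fully open they stand 13 mm farther back than shut.
Start: joints at [-1.412, 0.313, 1.498, -0, 1.331, -0.223], TCP at [195.598, -487.209, 231.294] pointing down, gripper open.
Joint ranges: [-2.94, 2.94], [-0.97, 2.17], [0.19, 2.56], [-1.23, 4.37], [0.02, 3.11], [-2.88, 2.88]. Speed limits (rad/s): [2.39, 2.39, 3.01, 3.14, 3.14, 3.14].

### API

Orientations are given as a unit quaternion [w, x, y, z].
In Python, from workcell import bot, snapshot, camera_model gives the robot as it stands.
- The arm moves only by the shell command python3 -m creep 'ROWS'. ROWS is JSON, one flat list of numbers, 7 for each row, row after row: the shift along the tool's x, y, z in cm, then the turn, a rotation vector about the tool's x, y, z in rad, then the opening, from 0 (shut) to 1 (fully open). A call has 1 to 20 rows; each row is the pose to reach, as a shift and turn from the pose commanded when the call began, along the tool's axes at that moment; what a row does not reach only later rows make up. A row lasts 1/12 s, in which the tool goes at most 41.7 mm and 7.16 degrees, less where a joint would pass 70% of its speed; a pose out of reach is approached as far as the arm can. A call with a gripper value outside its range is refused whole. The fingers move at their own pace and stop on an object; the grip force is fixed at half the most. Time passes only in rows, so rows that repeat a pose let the fingers close. It gives the time, the measured TCP pose, the force and the opening at its end, in the units of the state.
- bot.read_state(): the state, without advancing time (a new reading comes with each control period).
- snapshot(name): name is "scene" or "top" or "wrist"; returns (picture, depth): 420x560x3 uint8, blue, green, red; 420x560 float32, mm along the optical axis (not along the pixel's ray), 0 where there is no reading.
- camera_model(name): a dict with "mtx" (3x3 intrinsics, pixels), "xyz" and "rotation" of the camera in the world; the wrist camera has in their place "tool_from_camera" (4x4, takes a point from camera to tool coordinates, whose origin is the TCP and whose axes are the tool frame's). Camera axes: x right, y up, looking along -z (the intrinsics and any distortion apply to the point x, -y, -z); pixel columns grow to the right and rows downward; lengths in mm; the calibration is good to about 2 mm. A picture is of the moment at which its call begins: read the wrist's pose just before it. camera_model takes no time and is no camera call.
- bot.close_job(): hands the job in, once; it reports no verdict.
The state is a dict: "time_s": time; "qpos": joint angles; "qd": joint speeds; "joint_efforts": joint torques, N m; "tool_pos": TCP position; "tcp_rot": TCP orientation; "contact_force": force on the tool from outside, world axes, zero at the start; "moment": the same for the moment, N m; "width": finger opening in mm.
Only numpy, scipy, OpenCV 4.12 (cv2) and the standard library are available. Lean on these libraries where they do the work, as an engineer would, in place of code of your own. Each camera call takes 0.05 s, during which the arm holds its last target.

### The job

One of these two brass candle cups has a socket that was not bored out properly. Try the plug gauge in both with a light hand, never forcing it: feel it come to a stop in the bad one, then leave it standing fully home in the cup that takes it, with that cup upright on the bench board; then stand the other cup upright in the blue rework tray. Don't tip the cups over, set things down gently, and leave the pot, the tumbler and the file where they are.

Things in the scene. Friction and masses are not known exactly. Their poses are not given: they have to be found in the camera images.
- gauge: Plug gauge, 140 g, at first upright in its stand. From the bottom: steel pin 20 mm in diameter and 36 mm long; steel collar 32 mm across, 4 mm thick; red round handle 18 mm across, 60 mm long. Origin: centre of the pin's lower end; z up along the handle. Home in the good cup, the collar rests on the mouth, origin 10 mm above the cup's origin; in the bad cup it stops 12 to 20 mm short of that.
- stand: Wooden gauge stand, fixed to the bench: block 70 x 70 x 44 mm with an upright through hole 25 mm wide in the middle. Origin: centre of its underside. The gauge's collar rests on its top, the pin's end 8 mm above the bench. It may be at the left or the right.
- cup_a: Brass candle cup, loose, upright, 330 g. Round foot 50 mm across, 6 mm thick; straight body 42 mm across; 46 mm tall in all. Socket open at the top, 21 mm wide with a sharp mouth. Origin: centre of the foot's underside; z up. The inner sleeve may rattle. In one cup, drawn at random each time whatever its name, the socket takes the whole gauge.
- cup_b: Brass candle cup, loose, upright, 330 g. Round foot 50 mm across, 6 mm thick; straight body 42 mm across; 46 mm tall in all. Socket open at the top, 21 mm wide with a sharp mouth. Origin: centre of the foot's underside; z up. Looks like cup_a. In one of the two, drawn at random each time, a step inside stops the gauge 12 to 20 mm short of home.
- tray: Blue open rework tray, fixed to the bench: 150 x 150 x 30 mm outside, walls and floor 5 mm thick. Origin: centre of its underside. At the side opposite the stand.
- board: Flat plywood bench board, fixed, 250 x 290 x 10 mm, on which the two cups stand. Origin: centre of its underside, at bench height.
- pot: Bystander: dark wooden lidded pot, 72 mm across, 48 mm tall. Origin: centre of its underside.
- tumbler: Bystander: glass tumbler, 64 mm across, 85 mm tall. Origin: centre of its underside.
- file: Bystander: file with a wooden handle lying on the bench beyond the board, 240 mm long, 22 mm high. Origin: on the bench under its middle; x along the blade.
There are look-alikes about, which are no part of the job. What is shaped like the cup_a but green is not meant. What is shaped like the cup_b but turquoise is not meant.

How it is judged (in metres and radians):
On the way, in this order (a step that is already met when the one before it is completed fails the run):
1. the gauge has gone into the mouth of the bad cup and rests or presses on the step inside (cup on the board with over 1 N more than its own weight) (((z of gauge in the frame of cup_a between 0.02 and 0.034 m and horizontal distance between gauge and cup_a below 0.005 m and contact force between cup_a and board above 4.3 N and z of cup_a in the frame of board between 0.007 and 0.013 m and angle between cup_a's own z axis and vertical below 0.08 rad) or (z of gauge in the frame of cup_b between 0.02 and 0.034 m and horizontal distance between gauge and cup_b below 0.005 m and contact force between cup_b and board above 4.3 N and z of cup_b in the frame of board between 0.007 and 0.013 m and angle between cup_b's own z axis and vertical below 0.08 rad))), for 0.1 s.
2. the gauge is fully home (collar within 3 mm of the mouth) in one cup while both cups still stand upright on the bench board (((z of gauge in the frame of cup_a between 0.005 and 0.013 m and horizontal distance between gauge and cup_a below 0.005 m) or (z of gauge in the frame of cup_b between 0.005 and 0.013 m and horizontal distance between gauge and cup_b below 0.005 m)) and z of cup_a in the frame of board between 0.007 and 0.013 m and angle between each of cup_a, cup_b's own z axis and vertical below 0.08 rad and z of cup_b in the frame of board between 0.007 and 0.013 m), for 0.2 s.
At the end, for the whole second after the job is handed in: The gauge stands fully home in the cup that takes it (collar within 3 mm of the mouth), that cup upright (within 0.08 rad) on the bench board; the other cup stands upright on the floor of the rework tray, its axis at least 20 mm inside the tray's outer edges; all released and at rest (((z of gauge in the frame of cup_a between 0.005 and 0.013 m and horizontal distance between gauge and cup_a below 0.005 m and z of cup_a in the frame of board between 0.007 and 0.013 m and angle between each of cup_a, cup_b's own z axis and vertical below 0.08 rad and height (world z) of cup_b between 0.003 and 0.008 m and x of cup_b in the frame of tray between -0.055 and 0.055 m and y of cup_b in the frame of tray between -0.055 and 0.055 m) or (z of gauge in the frame of cup_b between 0.005 and 0.013 m and horizontal distance between gauge and cup_b below 0.005 m and z of cup_b in the frame of board between 0.007 and 0.013 m and angle between each of cup_b, cup_a's own z axis and vertical below 0.08 rad and height (world z) of cup_a between 0.003 and 0.008 m and x of cup_a in the frame of tray between -0.055 and 0.055 m and y of cup_a in the frame of tray between -0.055 and 0.055 m)) and linear speed of each of gauge, cup_a, cup_b below 0.01 m/s); the robot touches nothing.
It fails at once if the gauge is forced, or something is dropped: a cup is pressed by the gauge, or (while the fingers do not touch the cup) on the board or the tray, with more than 35 N (contact force between any of cup_a, cup_b and gauge above 35 N or (contact force between cup_a and board above 35 N and contact force between the fingers and cup_a below 0.3 N) or (contact force between cup_a and tray above 35 N and contact force between the fingers and cup_a below 0.3 N) or (contact force between cup_b and board above 35 N and contact force between the fingers and cup_b below 0.3 N) or (contact force between cup_b and tray above 35 N and contact force between the fingers and cup_b below 0.3 N)).
It fails at once if a cup is tipped by more than 0.5 rad (angle between any of cup_a, cup_b's own z axis and vertical above 0.5 rad).
It fails at once if the pot, the tumbler or the file is moved by more than 20 mm (distance of any of pot, tumbler, file from where it was at the start of the episode above 0.02 m).
It also fails if it takes over 72 s, if anything falls off the work surface, if the arm or the gripper's body presses on something with over 40 N, if the wrist force passes 120 N, or if a joint passes its speed limit or range.

## Working session

There is one attempt and no reset: what is moved stays moved. The work goes in short steps, Python scripts to look and compute and a shell command to move; the robot and the scene stay as the last step left them, time stands still between calls to the robot, and variables do not carry over. Pictures are saved under pics/ and viewed, and the job is handed in when it is done.

```bash
mkdir -p pics; ls
python3 - <<'E'
from workcell import bot, snapshot, camera_model
import cv2, numpy as np
print(bot.read_state())
for n in ["scene","top","wrist"]:
    p,d=snapshot(n); cv2.imwrite(f"pics/{n}0.png",p); np.savez(f"pics/{n}0.npz",p=p,d=d)
    print(n,camera_model(n))
E
```

```text
pics
{'time_s': 0.0, 'qpos': array([-1.41237048e+00,  3.13452284e-01,  1.49842205e+00, -2.57023488e-05,
        1.33100562e+00, -2.23405517e-01]), 'qd': array([-0.00142411,  0.00079409,  0.00041793,  0.00071269, -0.00211808,
        0.00066539]), 'joint_efforts': array([-4.78640723e-04, -4.12268972e+01, -2.59743619e+01, -1.83431198e-04,
        4.12587746e-03,  2.10836140e-05]), 'tool_pos': array([ 195.56465645, -486.9422952 ,  230.73956973]), 'tcp_rot': array([ 0.58612162, -0.58546947,  0.3963522 , -0.39571692]), 'contact_force': array([0.36517708, 0.36827967, 1.29718553]), 'moment': array([0.01005306, 0.01268086, 0.01064183]), 'width': 85.42197144577517}
scene {'mtx': array([[425.5700881 ,   0.        , 276.83772718],
       [  0.        , 425.5700881 , 218.24756166],
       [  0.        ,   0.        ,   1.        ]]), 'xyz': array([1087.22345194,  176.2826883 ,  620.85402237]), 'rotation': array([0.55045872, 0.21342095, 0.3033305 , 0.74795542])}
top {'mtx': array([[404.3452867 ,   0.        , 277.52159973],
       [  0.        , 404.3452867 , 210.34030564],
       [  0.        ,   0.        ,   1.        ]]), 'xyz': array([436.07805597,  18.55762561, 764.54118312]), 'rotation': array([-0.70375798, -0.04591577,  0.06323836,  0.70612843])}
wrist {'mtx': array([[317.71815834,   0.        , 281.33467454],
       [  0.        , 317.71815834, 212.23217251],
       [  0.        ,   0.        ,   1.        ]]), 'tool_from_camera': array([[ 9.99998739e-01, -1.49886458e-03,  5.24919615e-04,
         4.79932321e-01],
       [ 9.38660203e-04,  2.91214295e-01, -9.56657386e-01,
        -1.43509288e+02],
       [ 1.28103578e-03,  9.56656672e-01,  2.91215334e-01,
         7.45284107e+01],
       [ 0.00000000e+00,  0.00000000e+00,  0.00000000e+00,
         1.00000000e+00]])}
```

View pics/scene0.png

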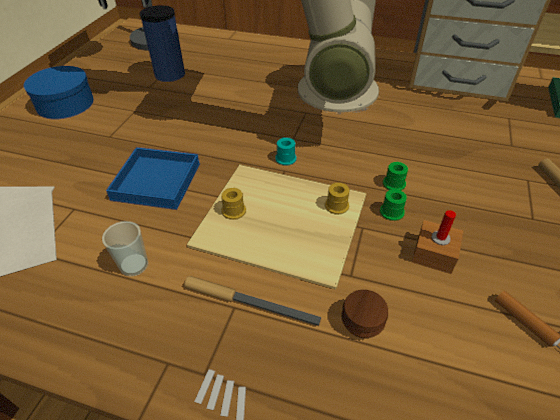

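View pics/top0.png

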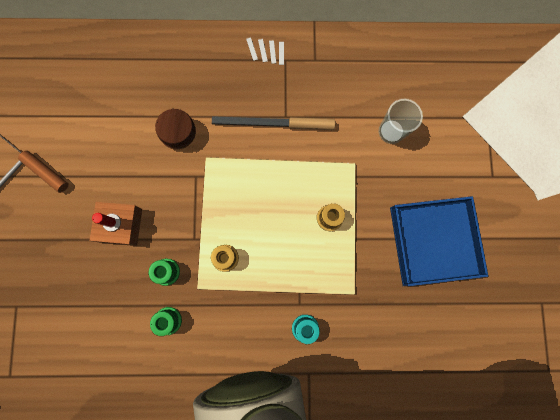

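View pics/wrist0.png

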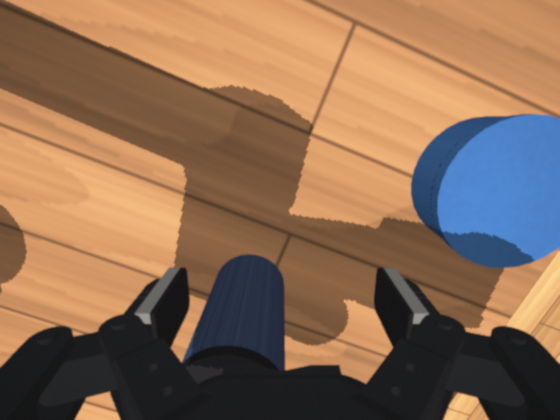

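```bash
cat > h.py <<'E'
from workcell import bot, snapshot, camera_model
import cv2, numpy as np
from scipy.spatial.transform import Rotation as R
def rot(q): return R.from_quat(np.roll(q,-1)).as_matrix()
def campose(n,st=None):
    m=camera_model(n)
    if n!="wrist": return m["mtx"],rot(m["rotation"]),m["xyz"]
    T=m["tool_from_camera"]; Rt=rot(st["tcp_rot"])
    return m["mtx"],Rt@T[:3,:3],st["tool_pos"]+Rt@T[:3,3]
def ray(c,u,v):
    K,Rc,t=c
    d=np.array([(u-K[0,2])/K[0,0],-(v-K[1,2])/K[1,1],-1.0])
    return t,Rc@d
def onplane(c,u,v,z):
    t,d=ray(c,u,v); return t+d*(z-t[2])/d[2]
def cloud(c,d):
    K,Rc,t=c
    v,u=np.mgrid[:d.shape[0],:d.shape[1]]
    P=np.stack([(u-K[0,2])/K[0,0]*d,-(v-K[1,2])/K[1,1]*d,-d],-1)
    return P@Rc.T+t
E
python3 - <<'E'
from h import *
s=bot.read_state(); print(rot(s["tcp_rot"]).round(3))
E
```

```text
[[ 0.373 -0.     0.928]
 [-0.928  0.001  0.373]
 [-0.001 -1.     0.   ]]
```

Run:
```python
from h import *
for n in ["top","scene"]:
    z=np.load(f"pics/{n}0.npz"); p,d=z["p"],z["d"]; c=campose(n); C=cloud(c,d)
    hsv=cv2.cvtColor(p,cv2.COLOR_BGR2HSV)
    print(n,"board z",np.nanmedian(C[280 if n=="top" else 230,210 if n=="top" else 270]), )
    # brass mask
    bz=(C[...,2]>20)&(C[...,2]<80)&(d>0)
    x,y=C[...,0],C[...,1]
    m=(bz).astype(np.uint8)
    k,l,st,ce=cv2.connectedComponentsWithStats(m)
    for i in range(1,k):
        if st[i,4]>40:
            P=C[l==i]; top=P[P[:,2]>np.percentile(P[:,2],95)-4]
            print(ce[i].round(),st[i,4],"z",np.percentile(P[:,2],[5,95]).round(1),"mean",P.mean(0).round(1),"topmid",((top.min(0)+top.max(0))/2).round(1), hsv[l==i].mean(0).round())
```

```text
top board z 124.0829145334369
[406. 114.] 539 z [23.7 77.8] mean [ 728.1 -239.    53. ] topmid [ 719.7 -229.2   76.8] [ 20.  76. 122.]
[175. 128.] 1197 z [25.4 49. ] mean [702.8 190.   44.8] topmid [705.6 191.4  48.2] [ 10. 169.  75.]
[391. 131.] 331 z [23.7 76.6] mean [ 694.8 -210.1   51.9] topmid [ 701.1 -216.9   76.1] [ 34.  29. 149.]
[312. 122.] 247 z [20.3 23.9] mean [724.7 -67.   21.8] topmid [724.5 -67.5  22.9] [ 17. 132. 194.]
[ 40. 170.] 520 z [20.3 25.7] mean [628.2 440.5  23. ] topmid [627.5 441.7  24.6] [ 12. 171. 155.]
[441. 241.] 1224 z [21.5 32.1] mean [ 494.5 -301.4   28.4] topmid [ 495.6 -298.9   31.2] [107. 178. 101.]
[115. 223.] 1593 z [29.7 49.7] mean [525.1 288.9  44.1] topmid [526.  294.1  62.7] [ 13. 159. 152.]
[332. 216.] 429 z [26.3 58.1] mean [537.2 -96.1  51.2] topmid [538.1 -97.8  56.8] [ 20. 167. 159.]
[223. 257.] 428 z [32.8 57.9] mean [464.4  96.8  52. ] topmid [465.5  96.9  56.5] [ 20. 166. 170.]
[162. 272.] 431 z [27.3 48.1] mean [440.  204.2  43.5] topmid [440.3 206.5  47.1] [ 64. 163. 137.]
[163. 323.] 460 z [26.  48.3] mean [353.5 198.   43.4] topm
[... 1185 characters left out ...]
200.] 440 z [22.6 46.4] mean [449.5 205.6  38.1] topmid [443.9 206.1  45.1] [ 66. 226.  99.]
[438. 244.] 1568 z [24.7 63.2] mean [541.8 292.8  42.6] topmid [534.6 294.3  69.5] [ 16. 177. 121.]
[121. 236.] 567 z [37.1 78.4] mean [ 702.1 -242.9   60.1] topmid [ 711.7 -232.5   77.1] [ 22.  69. 144.]
[129. 256.] 711 z [24.4 77.6] mean [ 733.  -209.9   51.9] topmid [ 724.9 -218.6   76.8] [ 37.  39. 137.]
[208. 285.] 229 z [20.2 22.6] mean [729.3 -69.7  21.2] topmid [729.5 -67.9  21.7] [ 19. 137. 166.]
[364. 312.] 1671 z [22.9 47.8] mean [717.5 191.6  43.2] topmid [711.1 191.7  46.6] [ 12. 181.  80.]
[529. 316.] 586 z [20.4 24.5] mean [634.2 440.8  22.4] topmid [632.  439.3  23.2] [ 15. 185. 138.]
```

```bash
python3 -m creep '[-61.4,0,56.5,0,0.382,0,1, -61.4,0,56.5,0,0.382,0,1, -61.4,0,56.5,0,0.382,0,1, -61.4,0,56.5,0,0.382,0,1, -61.4,0,56.5,0,0.382,0,1, -61.4,0,56.5,0,0.382,0,1, -61.4,0,56.5,0,0.382,0,1, -61.4,0,56.5,0,0.382,0,1, -61.4,0,56.5,0,0.382,0,1, -61.4,0,56.5,0,0.382,0,1, -61.4,0,56.5,0,0.382,0,1, -61.4,0,56.5,0,0.382,0,1, -61.4,0,56.5,0,0.382,0,1, -61.4,0,56.5,0,0.382,0,1, -61.4,0,56.5,0,0.382,0,1, -61.4,0,56.5,0,0.382,0,1, -61.4,0,56.5,0,0.382,0,1, -61.4,0,56.5,0,0.382,0,1, -61.4,0,56.5,0,0.382,0,1, -61.4,0,56.5,0,0.382,0,1]'
```

```text
time_s: 1.82
tool_pos: [490.9, 294.3, 231.0]
tcp_rot: [-0.5, 0.5, -0.5, 0.5]
contact_force: [1.2, -1.1, -0.4]
width: 85.5
```

Run:
```python
from h import *
s=bot.read_state(); print(s["time_s"],s["tool_pos"],rot(s["tcp_rot"]).round(3),s["qpos"].round(2))
p,d=snapshot("wrist"); cv2.imwrite("pics/w1.png",p); np.savez("pics/w1.npz",p=p,d=d)
C=cloud(campose("wrist",s),d)
hsv=cv2.cvtColor(p,cv2.COLOR_BGR2HSV)
m=((hsv[...,0]<6)|(hsv[...,0]>174))&(hsv[...,1]>180)&(hsv[...,2]>60)
k,l,st,ce=cv2.connectedComponentsWithStats(m.astype(np.uint8))
for i in range(1,k):
    if st[i,4]>100: 
        P=C[l==i]; print(st[i],P.min(0).round(),P.max(0).round()); t=P[P[:,2]>np.percentile(P[:,2],98)-4]; print(len(t),((t.min(0)+t.max(0))/2).round(1),np.ptp(t,axis=0))
```

```text
1.8167 [490.85700979 294.34221524 230.96271272] [[ 0. -0.  1.]
 [-1. -0.  0.]
 [ 0. -1. -0.]] [ 0.34  0.42  1.35 -0.    1.37  1.91]
[267 148  15  22 167] [513. 294.  43.] [566. 309. 374.]
129 [544.  298.  240.6] [ 43.24703381   7.9723641  267.65584348]
```

View pics/w1.png

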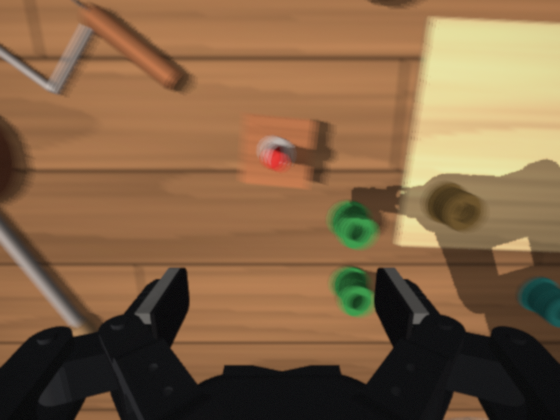

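Run:
```python
from h import *
s=bot.read_state(); print(s["time_s"],s["tool_pos"],s["qd"].round(4))
p,d=snapshot("wrist"); cv2.imwrite("pics/w2.png",cv2.resize(p[100:220,200:340],None,fx=5,fy=5,interpolation=cv2.INTER_CUBIC)); np.savez("pics/w2.npz",p=p,d=d)
c=campose("wrist",s)
hsv=cv2.cvtColor(p,cv2.COLOR_BGR2HSV)
m=((hsv[...,0]<6)|(hsv[...,0]>174))&(hsv[...,1]>180)&(hsv[...,2]>60)
v,u=np.nonzero(m); print(u.min(),u.max(),v.min(),v.max())
# handle top disc = lower (large v) end
print(onplane(c,np.mean(u),v.max()-7,108), onplane(c,274,152,46))
for n in ["top","scene"]:
    z=np.load(f"pics/{n}0.npz"); p=z["p"]; c=campose(n); hsv=cv2.cvtColor(p,cv2.COLOR_BGR2HSV)
    m=((hsv[...,0]<6)|(hsv[...,0]>174))&(hsv[...,1]>200)&(hsv[...,2]>60)
    k,l,st,ce=cv2.connectedComponentsWithStats(m.astype(np.uint8)); i=1+np.argmax(st[1:,4]); print(n,st[i],ce[i],onplane(c,*ce[i],78))
```

```text
1.8667 [492.02979477 299.45595425 229.72358618] [-0.0819 -0.0764  0.139  -0.0108 -0.0615 -0.131 ]
280 298 149 174
[525.36772667 293.9721349  108.        ] [530.90648315 307.33167626  46.        ]
top [ 96 213   7  10  25] [100.04 216.64] [532.63688935 302.65906172  78.        ]
scene [437 210  19  30 276] [445.98188406 224.56884058] [528.01050619 295.74785671  78.        ]
```

View pics/w2.png

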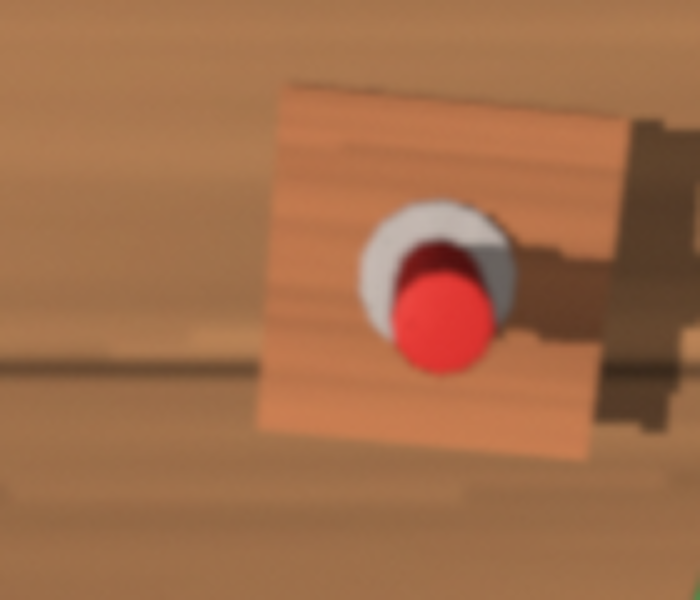

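```bash
python3 -m creep '[0,0,0,0,0,0,1,0,0,0,0,0,0,1,0,0,0,0,0,0,1]'
cat >> h.py <<'E'
def redtop(s,p,ztop,zs=0):
    """centre of bright red disc -> world at ztop"""
    c=campose("wrist",s); hsv=cv2.cvtColor(p,cv2.COLOR_BGR2HSV)
    m=(((hsv[...,0]<6)|(hsv[...,0]>174))&(hsv[...,1]>150)&(hsv[...,2]>170)).astype(np.uint8)
    k,l,st,ce=cv2.connectedComponentsWithStats(m); i=1+np.argmax(st[1:,4])
    cn,_=cv2.findContours((l==i).astype(np.uint8),cv2.RETR_EXTERNAL,cv2.CHAIN_APPROX_NONE)
    e=cv2.fitEllipse(cn[0]); return e,onplane(c,*e[0],ztop)
E
python3 - <<'E'
from h import *
s=bot.read_state(); print(s["time_s"],s["tool_pos"],s["qd"].round(4))
p,d=snapshot("wrist"); np.savez("pics/w3.npz",p=p,d=d); cv2.imwrite("pics/w3.png",p)
print(redtop(s,p,108))
c=campose("wrist",s); hsv=cv2.cvtColor(p,cv2.COLOR_BGR2HSV)
# collar: low saturation bright
m=((hsv[...,1]<60)&(hsv[...,2]>110)).astype(np.uint8); m[:100]=0;m[220:]=0;m[:,:200]=0;m[:,340:]=0
v,u=np.nonzero(m); print(u.min(),u.max(),v.min(),v.max(),onplane(c,(u.min()+u.max())/2,v.min()+ (u.max()-u.min())/2,48))
C=cloud(c,d); print(C[140:175,280:300,2].max())
E
```

```text
time_s: 2.17
tool_pos: [490.6, 291.0, 231.6]
tcp_rot: [-0.5, 0.5, -0.5, 0.5]
contact_force: [-0.3, -0.1, -0.4]
width: 85.5
2.1667 [490.64675185 291.04984215 231.59678113] [-0.0044 -0.0061  0.0001  0.0008 -0.0013  0.0028]
(((276.85565185546875, 162.2075653076172), (18.635902404785156, 19.40919303894043), 169.4507598876953), array([527.79679869, 294.58530293, 108.        ]))
263 291 139 164 [528.72436118 295.28640959  48.        ]
375.1156081868792
```

```bash
python3 -m creep '[-0.38,0,3.75,0,-1.571,0,1, -0.38,2,3.75,0,-1.571,0,1, -0.38,4,3.75,0,-1.571,0,1, -0.38,6,3.75,0,-1.571,0,1, -0.38,8,3.75,0,-1.571,0,1, -0.38,9,3.75,0,-1.571,0,1, -0.38,10,3.75,0,-1.571,0,1, -0.38,10,3.75,0,-1.571,0,1, -0.38,10,3.75,0,-1.571,0,1, -0.38,10,3.75,0,-1.571,0,1, -0.38,10,3.75,0,-1.571,0,1, -0.38,10,3.75,0,-1.571,0,1, -0.38,10,3.75,0,-1.571,0,1, -0.38,10,3.75,0,-1.571,0,1]'
python3 - <<'E'
from h import *
s=bot.read_state(); print(s["time_s"],s["tool_pos"],s["qd"].round(4),rot(s["tcp_rot"]).round(3))
p,d=snapshot("wrist"); cv2.imwrite("pics/w4.png",p)
print(redtop(s,p,108))
E
```

```text
time_s: 3.38
tool_pos: [528.4, 295.0, 131.9]
tcp_rot: [0.707, -0.707, -0.001, 0.0]
contact_force: [1.1, -0.6, 0.2]
width: 85.1
3.3833 [528.40079908 294.97714491 131.8516951 ] [ 0.0039  0.0042 -0.0036 -0.0004  0.0011  0.1328] [[ 1.     0.001 -0.001]
 [ 0.001  0.     1.   ]
 [ 0.001 -1.     0.   ]]
(((279.85333251953125, 251.33486938476562), (26.898332595825195, 28.464563369750977), 93.182861328125), array([528.05858682, 294.72473143, 108.        ]))
```

View pics/w4.png

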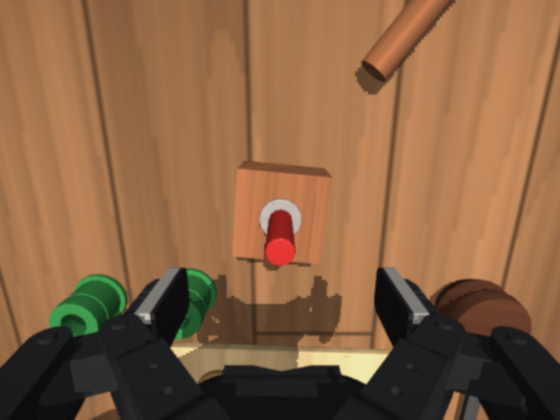

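```bash
python3 -m creep '[0,3,0,0,0,0,1, 0,6.3,0,0,0,0,1, 0,6.3,0,0,0,0,1, 0,6.3,0,0,0,0,0, 0,6.3,0,0,0,0,0, 0,6.3,0,0,0,0,0, 0,6.3,0,0,0,0,0, 0,6.3,0,0,0,0,0, 0,6.3,0,0,0,0,0, 0,6.3,0,0,0,0,0]'
```

```text
time_s: 4.27
tool_pos: [528.6, 296.1, 69.2]
tcp_rot: [0.707, -0.707, -0.0, -0.0]
contact_force: [-1.6, -0.2, 6.1]
width: 16.4
```

```bash
python3 -m creep '[0,0,0,0,0,0,0.5, 0,0,0,0,0,0,0.5, 0,0,0,0,0,0,0.5, 0,0,0,0,1.571,0,0.5, 0,0,0,0,1.571,0,0.5, 0,0,0,0,1.571,0,0.5, 0,0,0,0,1.571,0,0.5, 0,0,0,0,1.571,0,0.5, 0,0,0,0,1.571,0,0.5, 0,0,0,0,1.571,0,0.5, 0,0,0,0,1.571,0,0.5, 0,0,0,0,1.571,0,0.5, 0,0,0,0,1.571,0,0.5, 0,0,0,0,1.571,0,0.5, 0,0,0,0,1.571,0,0.5, 0,0,0,0,1.571,0,0.5, 0,0,0,0,1.571,0,0.5, 0,0,0,0,1.571,0,0.5]'
python3 -m creep '[0,0,0,0,0,0,0,0,0,0,0,0,0,0,0,0,0,0,0,0,0,0,0,0,0,0,0,0,0,0,0,0,0,0,0,0,0,0,0,0,0,0]'
```

```text
time_s: 5.77
tool_pos: [528.2, 295.9, 68.1]
tcp_rot: [-0.5, 0.501, -0.5, 0.499]
contact_force: [0.1, -0.2, -0.3]
width: 42.9
time_s: 6.27
tool_pos: [528.2, 295.9, 68.3]
tcp_rot: [-0.5, 0.5, -0.5, 0.5]
contact_force: [0.1, -0.5, -0.7]
width: 16.8
```

```bash
python3 -m creep '[0,-3,0,0,0,0,0, 0,-6.7,0,0,0,0,0, 0,-6.7,0,0,0,0,0, 4,-6.7,-1.8,0,0,0,0, 8,-6.7,-3.6,0,0,0,0, 12,-6.7,-5.4,0,0,0,0, 15,-6.7,-7,0,0,0,0, 18,-6.7,-8.4,0,0,0,0, 19.3,-6.7,-8.9,0,0,0,0, 19.85,-6.7,-9.1,0,0,0,0, 19.85,-6.7,-9.1,0,0,0,0, 19.85,-6.7,-9.1,0,0,0,0, 19.85,-6.7,-9.1,0,0,0,0, 19.85,-6.7,-9.1,0,0,0,0]'
python3 - <<'E'
from h import *
s=bot.read_state(); print(s["time_s"],s["tool_pos"],s["qd"].round(4),rot(s["tcp_rot"]).round(3),s["contact_force"])
p,d=snapshot("wrist"); cv2.imwrite("pics/w5.png",p); np.savez("pics/w5.npz",p=p,d=d)
E
```

```text
time_s: 7.43
tool_pos: [437.5, 98.2, 135.2]
tcp_rot: [0.5, -0.5, 0.5, -0.5]
contact_force: [0.1, -0.2, -0.9]
width: 17.0
7.4333 [437.51307605  98.2454136  135.16074559] [-0.0035 -0.0022  0.0043 -0.0016 -0.0001 -0.0018] [[ 0.001 -0.     1.   ]
 [-1.     0.     0.001]
 [-0.    -1.    -0.   ]] [ 0.09267574 -0.24524622 -0.92947303]
```

View pics/w5.png

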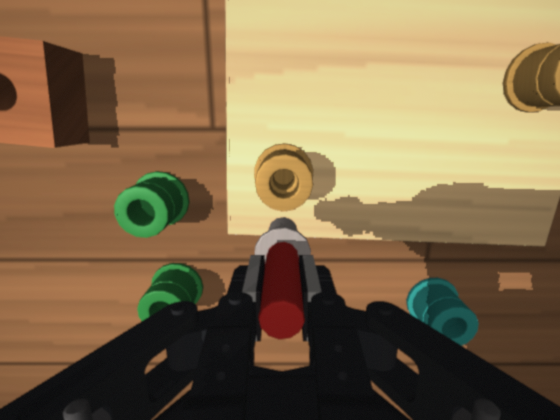

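Run:
```python
import cv2
p=cv2.imread("pics/w5.png")
cv2.imwrite("pics/w5z.png",cv2.resize(p[130:280,220:350],None,fx=4,fy=4,interpolation=cv2.INTER_CUBIC))
```

```text
(no output)
```

View pics/w5z.png

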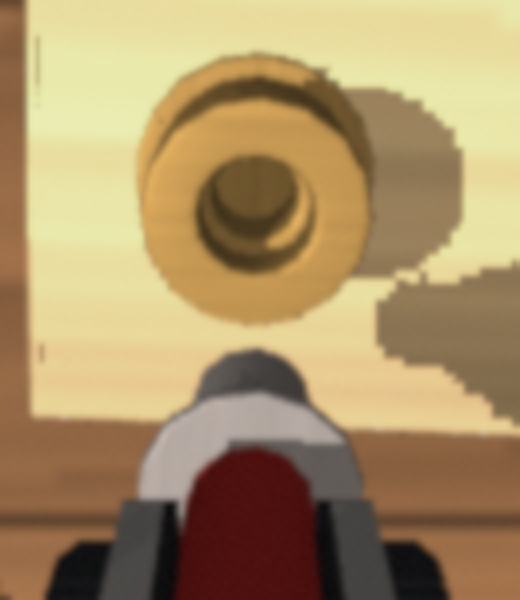

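Run:
```python
from h import *
s=dict(tool_pos=np.array([437.513,98.245,135.161]),tcp_rot=np.array([.5,-.5,.5,-.5]))
c=campose("wrist",s)
f=lambda a,b,z:onplane(c,220+(a+.5)/4-.5,130+(b+.5)/4-.5,z).round(2)
print("mouth",f(256,214,56),"rim",f(256,211.5,56), "rim l r",f(141,211,56),f(371,211,56),"top bot",f(256,98,56),f(256,325,56))
print("mouth lr",f(196,214,56),f(316,214,56),"tb",f(256,155,56),f(256,273,56))
for z in (73,75,77): print("pin far",f(253,348,z),"l",f(199,385,z),"r",f(306,385,z))
print("collar",f(140,480,111),f(361,480,111),f(252,392,115))
```

```text
mouth [466.02  96.41  56.  ] rim [466.48  96.41  56.  ] rim l r [466.54 116.89  56.  ] [466.6   75.93  56.  ] top bot [486.49  96.48  56.  ] [445.37  96.34  56.  ]
mouth lr [466.01 107.1   56.  ] [466.04  85.72  56.  ] tb [476.57  96.44  56.  ] [455.18  96.37  56.  ]
pin far [446.39  96.96  73.  ] l [439.72 106.19  73.  ] r [439.75  87.85  73.  ]
pin far [447.03  96.96  75.  ] l [440.43 106.11  75.  ] r [440.45  87.95  75.  ]
pin far [447.67  96.97  77.  ] l [441.13 106.03  77.  ] r [441.16  88.05  77.  ]
collar [438.7  113.25 111.  ] [438.75  81.63 111.  ] [453.52  97.27 115.  ]
```

```bash
python3 -m creep '[0.06,0,1.5,0,0,0,0, 0.06,0,2.9,0,0,0,0, 0.06,0.8,2.9,0,0,0,0, 0.06,1.6,2.9,0,0,0,0, 0.06,1.6,2.9,0,0,0,0, 0.06,1.6,2.9,0,0,0,0, 0.06,1.6,2.9,0,0,0,0]'
python3 - <<'E'
from h import *
s=bot.read_state(); print(s["time_s"],s["tool_pos"],s["qd"].round(4),rot(s["tcp_rot"]).round(3),s["contact_force"])
p,d=snapshot("wrist"); cv2.imwrite("pics/w6.png",cv2.resize(p[170:300,220:350],None,fx=4.5,fy=4.5,interpolation=cv2.INTER_CUBIC)); np.savez("pics/w6.npz",p=p,d=d)
E
```

```text
time_s: 8.07
tool_pos: [465.8, 96.9, 119.3]
tcp_rot: [-0.5, 0.5, -0.5, 0.5]
contact_force: [0.1, 0.3, -1.3]
width: 16.4
8.0667 [465.77857589  96.93914458 119.25985501] [-0.0035 -0.007  -0.0088  0.0005  0.0003 -0.0008] [[ 0. -0.  1.]
 [-1.  0.  0.]
 [-0. -1. -0.]] [ 0.12967064  0.31040524 -1.28078613]
```

View pics/w6.png

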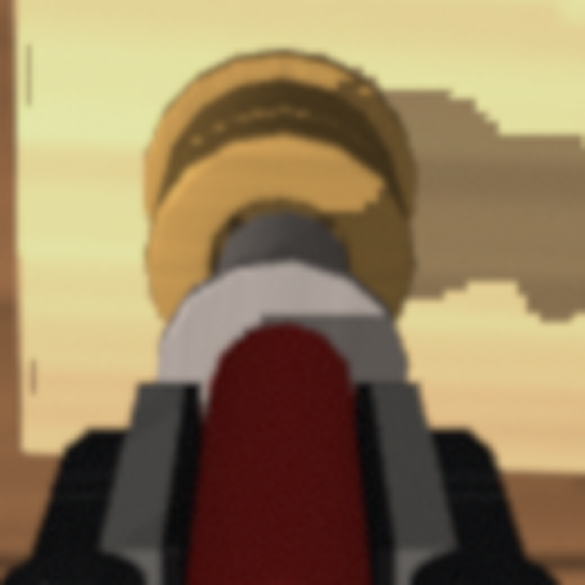

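Run:
```python
from h import *
s=dict(tool_pos=np.array([465.779,96.939,119.26]),tcp_rot=np.array([.5,-.5,.5,-.5]))
c=campose("wrist",s)
f=lambda a,b,z:onplane(c,220+(a+.5)/4.5-.5,170+(b+.5)/4.5-.5,z).round(2)
print("hole far",f(281,199,56)-[10.5,0,0],"rim far",f(280,132,56)-[21,0,0],"pin far",f(283,210,59)-[10,0,0], f(283,210,58)-[10,0,0])
print("rim lr",f(146,258,56),f(414,258,56),"pin lr",f(217,260,59),f(350,260,59),"hole lr",f(209,255,56))
```

```text
hole far [465.8   96.21  56.  ] rim far [465.78  96.38  56.  ] pin far [465.51  95.91  59.  ] [465.19  95.91  58.  ]
rim lr [466.8  116.89  56.  ] [466.86  75.8   56.  ] pin lr [467.56 105.87  59.  ] [467.6   85.76  59.  ] hole lr [467.3  107.23  56.  ]
```

```bash
python3 -m creep '[-0.05,0,0.035,0,0,0,0, -0.05,0.1,0.035,0,0,0,0, -0.05,0.2,0.035,0,0,0,0, -0.05,0.3,0.035,0,0,0,0, -0.05,0.35,0.035,0,0,0,0,-0.05,0.4,0.035,0,0,0,0]'
```

```text
time_s: 8.62
tool_pos: [466.7, 97.3, 115.5]
tcp_rot: [-0.5, 0.5, -0.5, 0.5]
contact_force: [-0.9, 0.0, -1.4]
width: 16.7
```

```bash
python3 -m creep '[0,0.05,0,0,0,0,0, 0,0.1,0,0,0,0,0, 0,0.15,0,0,0,0,0, 0,0.2,0,0,0,0,0,0,0.2,0,0,0,0,0]'
```

```text
time_s: 9.03
tool_pos: [466.4, 97.3, 113.1]
tcp_rot: [0.5, -0.5, 0.5, -0.5]
contact_force: [-1.1, 0.4, -0.4]
width: 16.5
```

```bash
python3 -m creep '[0,0.08,0,0,0,0,0, 0,0.16,0,0,0,0,0, 0,0.24,0,0,0,0,0, 0,0.32,0,0,0,0,0,0,0.4,0,0,0,0,0, 0,0.4,0,0,0,0,0]'
```

```text
time_s: 9.53
tool_pos: [466.5, 97.3, 109.1]
tcp_rot: [0.5, -0.5, 0.5, -0.5]
contact_force: [-1.6, 0.7, -2.3]
width: 16.2
```

```bash
python3 -m creep '[0,0.1,0,0,0,0,0, 0,0.2,0,0,0,0,0, 0,0.3,0,0,0,0,0, 0,0.4,0,0,0,0,0,0,0.5,0,0,0,0,0, 0,0.6,0,0,0,0,0, 0,0.65,0,0,0,0,0, 0,0.7,0,0,0,0,0]'
python3 -m creep '[0,0.05,0,0,0,0,0, 0,0.1,0,0,0,0,0, 0,0.15,0,0,0,0,0, 0,0.2,0,0,0,0,0]'
```

```text
time_s: 10.2
tool_pos: [466.6, 97.3, 102.2]
tcp_rot: [0.5, -0.5, 0.5, -0.5]
contact_force: [-3.0, 0.2, -0.2]
width: 16.8
time_s: 10.53
tool_pos: [466.5, 97.3, 100.2]
tcp_rot: [0.5, -0.5, 0.5, -0.5]
contact_force: [-2.3, 0.9, 0.1]
width: 16.5
```

```bash
python3 -m creep '[0,0.05,0,0,0,0,0, 0,0.1,0,0,0,0,0, 0,0.15,0,0,0,0,0, 0,0.2,0,0,0,0,0]'
python3 -m creep '[0,0.05,0,0,0,0,0, 0,0.1,0,0,0,0,0, 0,0.15,0,0,0,0,0, 0,0.2,0,0,0,0,0]'
```

```text
time_s: 10.87
tool_pos: [466.6, 97.3, 98.3]
tcp_rot: [0.5, -0.5, 0.5, -0.5]
contact_force: [-2.6, 0.3, 0.8]
width: 16.6
time_s: 11.2
tool_pos: [467.2, 97.3, 97.9]
tcp_rot: [-0.5, 0.5, -0.5, 0.5]
contact_force: [-8.3, -0.7, 22.1]
width: 16.5
```

```bash
python3 -m creep '[0,-0.05,0,0,0,0,0, 0,-0.05,0,0,0,0,0, 0,-0.05,-0.05,0,0,0,0]'
```

```text
time_s: 11.45
tool_pos: [466.6, 97.3, 98.0]
tcp_rot: [-0.5, 0.5, -0.5, 0.5]
contact_force: [-4.1, 0.8, 11.6]
width: 16.5
```

```bash
python3 -m creep '[0,-0.4,0,0,0,0,0, 0,-1,0,0,0,0,0, 0,-1.8,0,0,0,0,0, 0,-2.6,0,0,0,0,0, 0,-3.3,0,0,0,0,0, 0,-3.8,0,0,0,0,0, 3,-3.8,0.7,0,0,0,0, 7,-3.8,1.5,0,0,0,0, 11,-3.8,2.4,0,0,0,0, 15,-3.8,3.3,0,0,0,0, 18,-3.8,4,0,0,0,0, 19.2,-3.8,4.3,0,0,0,0, 19.5,-3.8,4.35,0,0,0,0, 19.5,-3.8,4.35,0,0,0,0, 19.5,-3.8,4.35,0,0,0,0,19.5,-3.8,4.35,0,0,0,0]'
python3 - <<'E'
from h import *
s=bot.read_state(); print(s["time_s"],s["tool_pos"],s["qd"].round(4),rot(s["tcp_rot"]).round(3),s["contact_force"])
p,d=snapshot("wrist"); cv2.imwrite("pics/w7.png",p);cv2.imwrite("pics/w7z.png",cv2.resize(p[130:280,220:350],None,fx=4,fy=4,interpolation=cv2.INTER_CUBIC)); np.savez("pics/w7.npz",p=p,d=d)
p,d=snapshot("scene"); cv2.imwrite("pics/s7.png",p)
E
```

```text
time_s: 12.78
tool_pos: [509.4, -96.3, 134.9]
tcp_rot: [0.5, -0.5, 0.5, -0.5]
contact_force: [0.4, -0.1, -1.4]
width: 16.1
12.7833 [509.36215112 -96.33463473 134.89669404] [-0.0007 -0.0012 -0.0033 -0.0021  0.0003 -0.0015] [[ 0.001 -0.     1.   ]
 [-1.     0.     0.001]
 [-0.    -1.    -0.   ]] [ 0.43345086 -0.10005483 -1.37344012]
```

View pics/w7z.png

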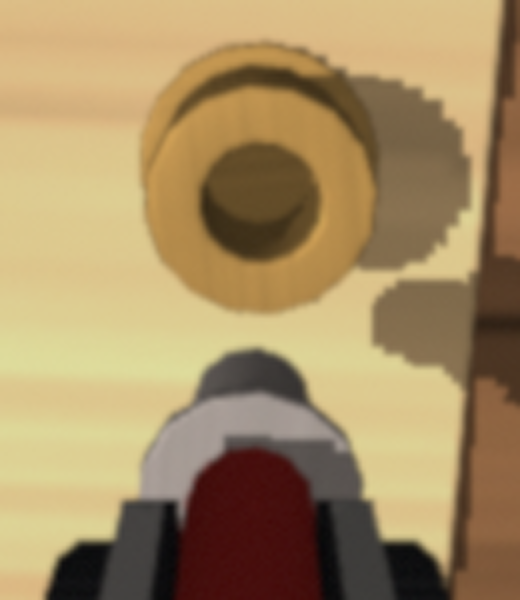

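View pics/s7.png

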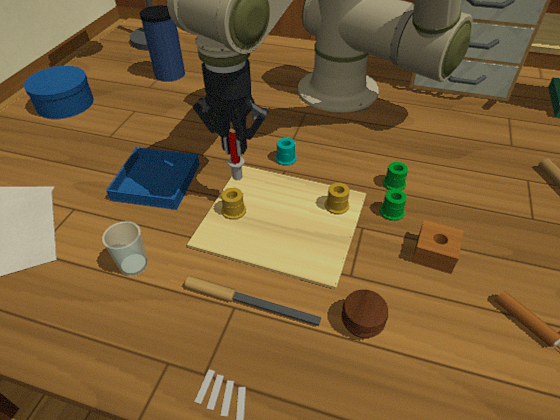

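Run:
```python
from h import *
s=dict(tool_pos=np.array([509.362,-96.335,134.897]),tcp_rot=np.array([.5,-.5,.5,-.5]))
c=campose("wrist",s)
f=lambda a,b,z:onplane(c,220+(a+.5)/4-.5,130+(b+.5)/4-.5,z).round(2)
print("mouth",f(261,201.5,56),"rim tb",f(260,85,56),f(260,313,56),"rim l r",f(145,199,56),f(376,199,56))
print("pin far",f(253,348,74.6))
```

```text
mouth [540.18 -99.05  56.  ] rim tb [560.6  -98.78  56.  ] [519.58 -98.96  56.  ] rim l r [540.6  -78.47  56.  ] [ 540.66 -119.44   56.  ]
pin far [518.84 -97.62  74.6 ]
```

```bash
python3 -m creep '[0.16,0,1.5,0,0,0,0, 0.16,0,3.13,0,0,0,0, 0.16,0.8,3.13,0,0,0,0, 0.16,1.5,3.13,0,0,0,0, 0.16,1.6,3.13,0,0,0,0, 0.16,1.6,3.13,0,0,0,0, 0.16,1.6,3.13,0,0,0,0]'
python3 - <<'E'
from h import *
s=bot.read_state(); print(s["time_s"],s["tool_pos"],s["qd"].round(4),s["contact_force"])
p,d=snapshot("wrist"); cv2.imwrite("pics/w8.png",cv2.resize(p[170:300,220:350],None,fx=4.5,fy=4.5,interpolation=cv2.INTER_CUBIC)); np.savez("pics/w8.npz",p=p,d=d)
E
```

```text
time_s: 13.47
tool_pos: [540.5, -99.2, 118.9]
tcp_rot: [0.5, -0.5, 0.5, -0.5]
contact_force: [-0.3, 0.7, -1.8]
width: 16.6
13.4667 [540.45539739 -99.17281081 118.85992267] [-0.0025 -0.0059 -0.0107  0.001   0.0006 -0.0004] [-0.28661006  0.65682333 -1.80625706]
```

View pics/w8.png

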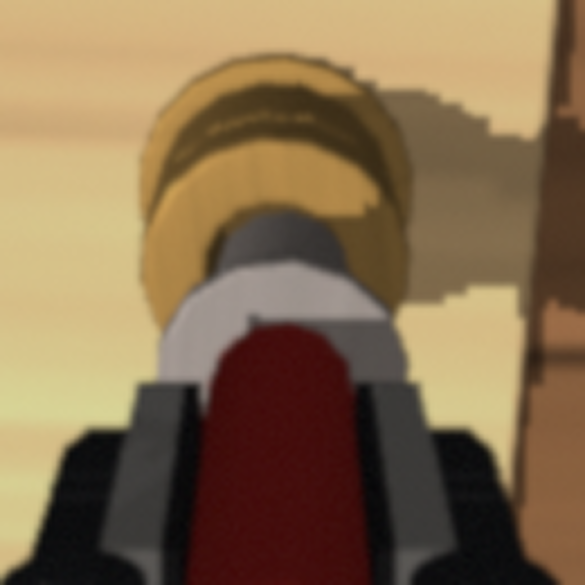

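```bash
python3 -m creep '[-0.12,0,-0.05,0,0,0,0, -0.12,0.1,-0.05,0,0,0,0, -0.12,0.2,-0.05,0,0,0,0, -0.12,0.3,-0.05,0,0,0,0, -0.12,0.35,-0.05,0,0,0,0, -0.12,0.4,-0.05,0,0,0,0]'
python3 -m creep '[0,0.05,0,0,0,0,0, 0,0.1,0,0,0,0,0, 0,0.15,0,0,0,0,0, 0,0.2,0,0,0,0,0,0,0.2,0,0,0,0,0]'
```

```text
time_s: 14.02
tool_pos: [540.3, -98.1, 114.7]
tcp_rot: [0.5, -0.5, 0.5, -0.5]
contact_force: [-0.1, 0.2, -1.6]
width: 16.5
time_s: 14.43
tool_pos: [540.3, -98.1, 112.7]
tcp_rot: [0.5, -0.5, 0.5, -0.5]
contact_force: [-0.8, -0.4, -1.3]
width: 16.5
```

Pin is in the second mouth with no resistance; carrying on slowly.

```bash
python3 -m creep '[0,0.08,0,0,0,0,0, 0,0.16,0,0,0,0,0, 0,0.24,0,0,0,0,0, 0,0.32,0,0,0,0,0,0,0.4,0,0,0,0,0, 0,0.5,0,0,0,0,0, 0,0.6,0,0,0,0,0]'
python3 -m creep '[0,0.1,0,0,0,0,0, 0,0.2,0,0,0,0,0, 0,0.3,0,0,0,0,0, 0,0.4,0,0,0,0,0,0,0.5,0,0,0,0,0, 0,0.6,0,0,0,0,0, 0,0.7,0,0,0,0,0]'
```

```text
time_s: 15.02
tool_pos: [540.3, -98.1, 106.7]
tcp_rot: [0.5, -0.5, 0.5, -0.5]
contact_force: [0.2, 0.5, -1.3]
width: 16.6
time_s: 15.6
tool_pos: [540.3, -98.1, 99.7]
tcp_rot: [0.5, -0.5, 0.5, -0.5]
contact_force: [-1.4, 0.4, -1.0]
width: 16.8
```

```bash
python3 -m creep '[0,0.1,0,0,0,0,0, 0,0.2,0,0,0,0,0, 0,0.3,0,0,0,0,0, 0,0.4,0,0,0,0,0]'
```

```text
time_s: 15.93
tool_pos: [540.3, -98.1, 95.7]
tcp_rot: [-0.5, 0.5, -0.5, 0.5]
contact_force: [-1.7, 0.2, -0.7]
width: 16.7
```

```bash
python3 -m creep '[0,0.07,0,0,0,0,0, 0,0.14,0,0,0,0,0, 0,0.2,0,0,0,0,0]'; python3 -m creep '[0,0.07,0,0,0,0,0, 0,0.14,0,0,0,0,0, 0,0.2,0,0,0,0,0]'
```

```text
time_s: 16.18
tool_pos: [540.3, -98.1, 93.7]
tcp_rot: [0.5, -0.5, 0.5, -0.5]
contact_force: [-1.5, 0.2, -1.0]
width: 16.7
time_s: 16.43
tool_pos: [540.3, -98.1, 91.7]
tcp_rot: [0.5, -0.5, 0.5, -0.5]
contact_force: [-1.5, 0.2, 0.1]
width: 16.6
```

```bash
python3 -m creep '[0,0.07,0,0,0,0,0, 0,0.14,0,0,0,0,0, 0,0.2,0,0,0,0,0]'
```

```text
time_s: 16.68
tool_pos: [540.3, -98.1, 89.7]
tcp_rot: [-0.5, 0.5, -0.5, 0.5]
contact_force: [-1.3, -0.5, -0.4]
width: 16.9
```

```bash
python3 -m creep '[0,0.1,0,0,0,0,0, 0,0.2,0,0,0,0,0, 0,0.3,0,0,0,0,0, 0,0.4,0,0,0,0,0, 0,0.5,0,0,0,0,0, 0,0.6,0,0,0,0,0, 0,0.7,0,0,0,0,0, 0,0.78,0,0,0,0,0]'; python3 -m creep '[0,0.05,0,0,0,0,0, 0,0.1,0,0,0,0,0, 0,0.1,0,0,0,0,0]'
```

```text
time_s: 17.35
tool_pos: [540.3, -98.1, 81.8]
tcp_rot: [0.5, -0.5, 0.5, -0.5]
contact_force: [-1.4, 0.5, -1.3]
width: 16.6
time_s: 17.6
tool_pos: [540.3, -98.1, 80.9]
tcp_rot: [0.5, -0.5, 0.5, -0.5]
contact_force: [-1.0, 0.0, -1.5]
width: 16.9
```

```bash
python3 -m creep '[0,0.05,0,0,0,0,0, 0,0.08,0,0,0,0,0, 0,0.1,0,0,0,0,0]'; python3 -m creep '[0,0.04,0,0,0,0,0,0,0.04,0,0,0,0,0]'
```

```text
time_s: 17.85
tool_pos: [540.4, -98.1, 80.2]
tcp_rot: [-0.5, 0.5, -0.5, 0.5]
contact_force: [-3.1, 1.0, 3.1]
width: 16.7
time_s: 18.02
tool_pos: [540.5, -98.2, 80.2]
tcp_rot: [-0.5, 0.5, -0.5, 0.5]
contact_force: [-2.7, 1.2, 5.5]
width: 16.1
```

```bash
python3 -m creep '[0,0,0,0,0,0,0, 0,-0.03,0,0,0,0,0, 0,-0.03,0,0,0,0,0.5, 0,-0.03,0,0,0,0,0.7, 0,-0.03,0,0,0,0,0.8, 0,-0.03,0,0,0,0,0.8]'
python3 - <<'E'
from h import *
s=bot.read_state(); print(s["time_s"],s["tool_pos"],s["contact_force"])
p,d=snapshot("wrist"); cv2.imwrite("pics/w9.png",p)
E
```

```text
time_s: 18.52
tool_pos: [540.5, -98.2, 79.9]
tcp_rot: [-0.5, 0.5, -0.5, 0.5]
contact_force: [0.1, -0.5, -0.2]
width: 64.5
18.5167 [540.49914057 -98.17643988  79.85985492] [ 0.07408101 -0.51525977 -0.15817399]
```

View pics/w9.png

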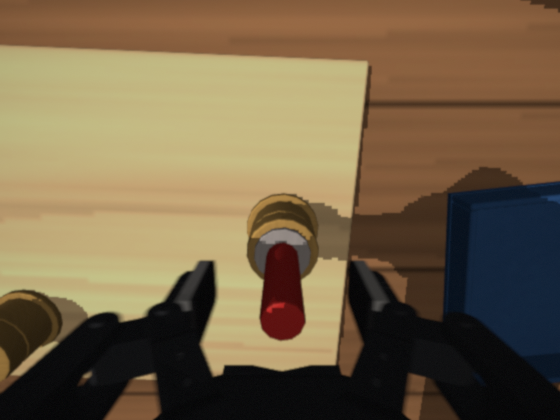

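```bash
python3 -m creep '[0,-2,0,0,0,0,0.8, 0,-4,0,0,0,0,0.8, 0,-7,0,0,0,0,0.8, 0,-9,0,0,0,0,1, -3,-9.5,-1,0,0,0,1, -7,-9.5,-2.6,0,0,0,1, -10.7,-9.5,-4,0,0,0,1, -14,-9.5,-5.4,0,0,0,1, -17,-9.5,-6.6,0,0,0,1, -19,-9.5,-7.3,0,0,0,1, -19.5,-9.5,-7.4,0,0,0,1, -19.5,-9.5,-7.4,0,0,0,1, -19.5,-9.5,-7.4,0,0,0,1,-19.5,-9.5,-7.4,0,0,0,1]'
python3 - <<'E'
from h import *
s=bot.read_state(); print(s["time_s"],s["tool_pos"],s["qd"].round(3))
p,d=snapshot("wrist"); cv2.imwrite("pics/w10.png",p)
c=campose("wrist",s); C=cloud(c,d)
p2,d2=snapshot("scene"); cv2.imwrite("pics/s10.png",p2)
m=((C[...,2]>50)&(C[...,2]<62)&(abs(C[...,1]-97)<40)&(abs(C[...,0]-466)<40))
P=C[m]; print(len(P),P.min(0),P.max(0))
E
```

```text
time_s: 19.73
tool_pos: [466.9, 95.9, 174.8]
tcp_rot: [-0.5, 0.5, -0.5, 0.5]
contact_force: [0.0, 0.3, -0.8]
width: 85.3
19.7333 [466.92097885  95.87197008 174.82213249] [-0.004 -0.     0.     0.002  0.     0.003]
1394 [445.0835335   76.02116607  50.00358672] [486.55832566 116.67320874  58.97000426]
```

View pics/w10.png

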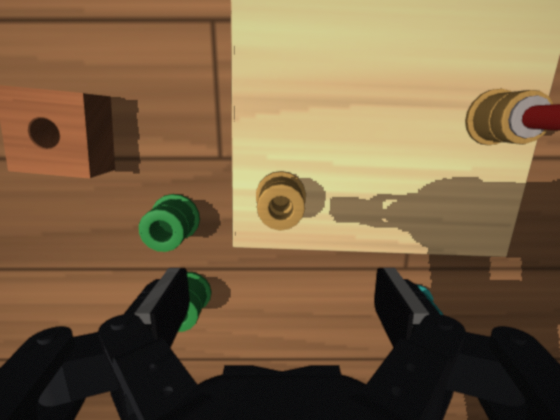

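View pics/s10.png

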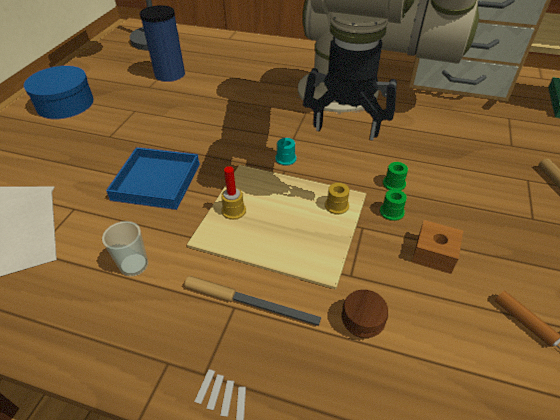

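```bash
python3 -m creep '[-0.14,4,0,0,0,0,1, -0.14,8,0,0,0,0,1, -0.14,11,0,0,0,0,1, -0.14,13.5,0,0,0,0,1, -0.14,15,0,0,0,0,1, -0.14,15.5,0,0,0,0,1, -0.14,15.6,0,0,0,0,1, -0.14,15.6,0,0,0,0,1]'
python3 -m creep '[0,0,0,0,0,0,0.6, 0,0,0,0,0,0,0.55, 0,0,0,0,0,0,0.5, 0,0,0,0,0,0,0.4, 0,0,0,0,0,0,0.2, 0,0,0,0,0,0,0, 0,0,0,0,0,0,0]'
```

```text
time_s: 20.5
tool_pos: [467.0, 97.9, 19.4]
tcp_rot: [-0.5, 0.5, -0.5, 0.5]
contact_force: [-0.0, 0.3, 0.3]
width: 85.5
time_s: 21.08
tool_pos: [466.8, 98.1, 19.9]
tcp_rot: [-0.5, 0.5, -0.5, 0.5]
contact_force: [-3.6, -1.4, 9.2]
width: 41.3
```

```bash
python3 -m creep '[0,-0.3,0,0,0,0,0, 0,-1,0,0,0,0,0, 0,-3,0,0,0,0,0, 0,-6,0,0,0,0,0, 0,-9,0,0,0,0,0, 0,-12,0,0,0,0,0, 0,-15,0,0,0,0,0, 0,-17,0,0,0,0,0, 0,-17,0,0,0,0,0]'
python3 - <<'E'
from h import *
s=bot.read_state(); print(s["time_s"],s["tool_pos"],s["contact_force"],s["width"])
p,d=snapshot("wrist"); cv2.imwrite("pics/w11.png",p)
E
```

```text
time_s: 21.83
tool_pos: [467.8, 98.4, 193.0]
tcp_rot: [-0.502, 0.498, -0.498, 0.502]
contact_force: [0.8, -1.4, -3.2]
width: 41.4
21.8333 [467.83630172  98.38794167 193.04401199] [ 0.79481537 -1.40897587 -3.19848581] 41.39827303041705
```

View pics/w11.png

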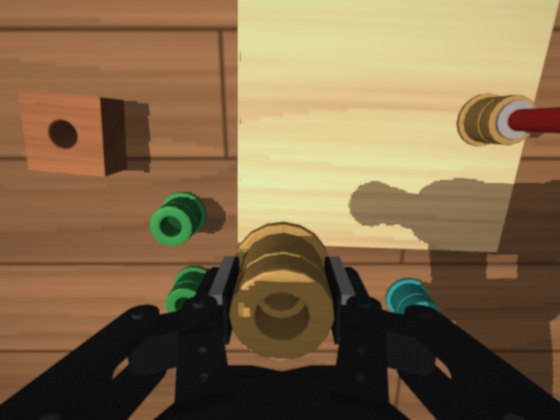

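```bash
python3 -m creep '[1,0,0,0,0,0,0, 3,0,0.3,0,0,0,0, 6,0,0.5,0,0,0,0, 9.5,0,0.8,0,0,0,0, 13,0,1,0,0,0,0, 16.5,0,1.3,0,0,0,0, 20,0,1.6,0,0,0,0, 23.5,0,1.9,0,0,0,0, 27,0,2.1,0,0,0,0, 30.5,0,2.4,0,0,0,0, 33.5,0,2.6,0,0,0,0, 36,0,2.8,0,0,0,0, 38,0,2.95,0,0,0,0, 39.3,0,2.95,0,0,0,0, 39.8,0,2.95,0,0,0,0, 39.8,0,2.95,0,0,0,0, 39.8,0,2.95,0,0,0,0]'
python3 - <<'E'
from h import *
s=bot.read_state(); print(s["time_s"],s["tool_pos"],s["contact_force"],s["width"])
p,d=snapshot("wrist"); cv2.imwrite("pics/w12.png",p)
p,d=snapshot("top"); cv2.imwrite("pics/t12.png",p)
E
```

```text
time_s: 23.3
tool_pos: [495.5, -298.9, 188.3]
tcp_rot: [0.5, -0.5, 0.501, -0.499]
contact_force: [0.0, 0.5, -2.7]
width: 41.4
23.3 [ 495.52903882 -298.85997837  188.25026204] [ 3.10458559e-04  5.35991200e-01 -2.65830267e+00] 41.39306381053844
```

View pics/w12.png

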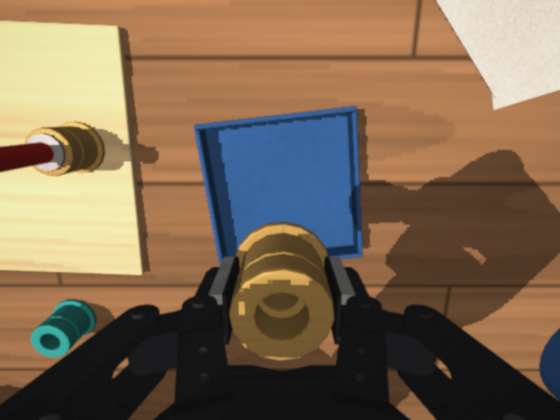

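```bash
python3 - <<'E'
from h import *
s=bot.read_state(); c=campose("wrist",s)
for u,v in [(197,126),(356,108),(362,256),(221,272)]: print(onplane(c,u,v,30).round(1))
E
python3 -m creep '[0,2,0,0,0,0,0, 0,5,0,0,0,0,0, 0,8,0,0,0,0,0, 0,11,0,0,0,0,0, 0,13,0,0,0,0,0, 0,14.5,0,0,0,0,0, 0,15.3,0,0,0,0,0, 0,15.3,0,0,0,0,0,0,15.3,0,0,0,0,0]'
```

```text
[ 561. -221.   30.]
[ 577. -366.   30.]
[ 431.1 -382.5   30. ]
[ 412.2 -235.2   30. ]
time_s: 24.15
tool_pos: [496.2, -299.5, 36.6]
tcp_rot: [-0.5, 0.5, -0.5, 0.5]
contact_force: [1.4, -0.6, -2.9]
width: 41.2
```

```bash
python3 -m creep '[0,0.4,0,0,0,0,0, 0,0.9,0,0,0,0,0, 0,1.3,0,0,0,0,0, 0,1.6,0,0,0,0,0, 0,1.75,0,0,0,0,0, 0,1.85,0,0,0,0,0, 0,1.9,0,0,0,0,0]'; python3 -m creep '[0,0.05,0,0,0,0,0, 0,0.1,0,0,0,0,0, 0,0.15,0,0,0,0,0]'
```

```text
time_s: 24.73
tool_pos: [495.8, -299.7, 16.8]
tcp_rot: [0.5, -0.5, 0.5, -0.5]
contact_force: [-0.0, 1.0, -2.9]
width: 41.5
time_s: 24.98
tool_pos: [495.9, -299.8, 15.5]
tcp_rot: [-0.5, 0.5, -0.5, 0.5]
contact_force: [0.5, 0.1, -2.7]
width: 41.1
```

```bash
python3 -m creep '[0,0.03,0,0,0,0,0, 0,0.06,0,0,0,0,0, 0,0.08,0,0,0,0,0]'; python3 -m creep '[0,0.03,0,0,0,0,0, 0,0.06,0,0,0,0,0]'
```

```text
time_s: 25.23
tool_pos: [495.8, -299.7, 15.0]
tcp_rot: [-0.5, 0.5, -0.5, 0.5]
contact_force: [-3.0, 2.4, 4.5]
width: 41.4
time_s: 25.4
tool_pos: [495.8, -299.8, 15.0]
tcp_rot: [-0.5, 0.5, -0.5, 0.5]
contact_force: [-6.0, 4.4, 11.4]
width: 41.2
```

```bash
python3 -m creep '[0,-0.05,0,0,0,0,0, 0,-0.05,0,0,0,0,0.53, 0,-0.05,0,0,0,0,0.6, 0,-0.05,0,0,0,0,0.68, 0,-0.05,0,0,0,0,0.7, 0,-0.05,0,0,0,0,0.7]'; python3 -m creep '[0,-2,0,0,0,0,0.7, 0,-4,0,0,0,0,0.7, 0,-7,0,0,0,0,0.7, 0,-11,0,0,0,0,0.7, 0,-14,0,0,0,0,0.7, 0,-16,0,0,0,0,0.7, 0,-16,0,0,0,0,0.7, 0,-16,0,0,0,0,0.7]'
python3 - <<'E'
from h import *
s=bot.read_state(); print(s["time_s"],s["tool_pos"],s["contact_force"])
for n in ["wrist","top","scene"]:
    s=bot.read_state(); p,d=snapshot(n); cv2.imwrite(f"pics/{n}13.png",p); c=campose(n,s); C=cloud(c,d)
    hsv=cv2.cvtColor(p,cv2.COLOR_BGR2HSV); m=(hsv[...,0]>15)&(hsv[...,0]<26)&(hsv[...,1]>110)&(abs(C[...,0]-496)<70)&(abs(C[...,1]+300)<70)&(C[...,2]>20)&(C[...,2]<80)
    P=C[m]; print(n,len(P)); 
    if len(P)>50: t=P[P[:,2]>np.percentile(P[:,2],95)-4]; print(np.percentile(P[:,2],95),(t.min(0)+t.max(0))/2)
E
```

```text
time_s: 25.9
tool_pos: [495.9, -299.8, 14.5]
tcp_rot: [-0.5, 0.5, -0.5, 0.5]
contact_force: [-0.4, -0.4, -0.4]
width: 59.8
time_s: 26.57
tool_pos: [496.0, -299.9, 175.1]
tcp_rot: [-0.5, 0.5, -0.499, 0.501]
contact_force: [-0.4, 0.6, -0.8]
width: 59.7
26.5667 [ 496.00949242 -299.88024628  175.13430055] [-0.42002271  0.55605211 -0.75139694]
wrist 1703
52.85949167193092 [ 495.72021689 -299.93665496   51.51395908]
top 548
52.99255958525738 [ 493.37756201 -298.31981256   51.82337874]
scene 389
51.18528493430126 [ 497.72858496 -298.40329465   50.72726003]
```

View pics/wrist13.png

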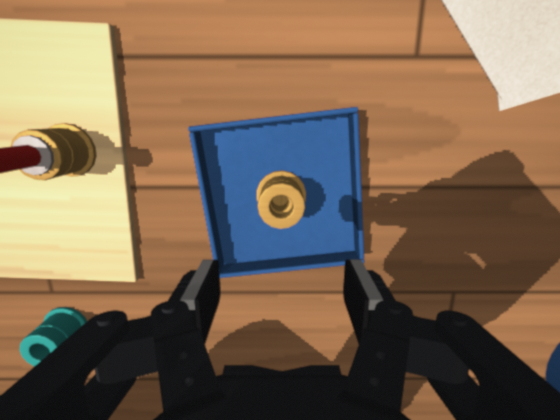

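View pics/scene13.png

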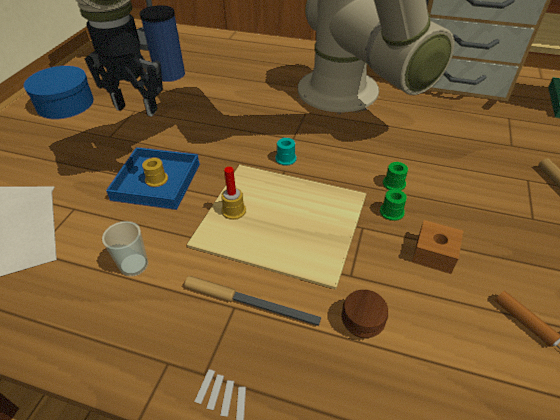

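```bash
python3 -m creep '[0,0,0,0,0,0,0.7,0,0,0,0,0,0,0.7,0,0,0,0,0,0,0.7]'; python3 -c "
from workcell import bot
print(bot.close_job())"
```

```text
time_s: 26.97
tool_pos: [495.7, -299.6, 173.9]
tcp_rot: [0.5, -0.5, 0.5, -0.5]
contact_force: [-0.3, 0.1, 0.8]
width: 59.8
the job is handed in; nothing more can be done
None
```

I finished the job and handed it in at about 27 s. No verdict was reported.

- **Bad cup:** In the left cup (the one nearer the stand) the gauge stopped about 17–18 mm short of home. The highest force I read was about 22 N, and I backed it off to about 12 N and held it there.
- **Good cup:** In the right cup it slid all the way in with almost no force. The collar settled on the mouth at about 5 N, and I left the gauge standing there on the board.
- **Rework tray:** I set the left cup down in the tray with a reading of about 11 N and let go.

**Last checks:** The final wrist and scene pictures show the tray cup upright near the tray centre, its rim about 51–53 mm high, which fits standing on the 5 mm floor. They also show the gauge home in the upright right cup on the board. By eye, the pot, tumbler and file look unmoved; I did not measure them. The gripper was open and clear of everything.

**Disagreements:** The cameras and the arm's readings differed by about 1 mm sideways, so I lined up the pin with the cup mouth in the wrist picture. In the left cup the pin also pressed sideways at 2–3 N on the way down, and 8 N at the stop. The right cup showed 1–3 N sideways. The gripper read 16–17 mm on the 18 mm handle throughout. No check failed.

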